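# Refit the receipt printer's feed knob at a self-checkout and keep it pressed

### The job

The feed knob has come off the receipt printer of this self-checkout. Swing the printer's service door wide open, about a quarter turn, by its upright handle, then turn the loose knob so that the flat in its bore matches the flat of the D-shaped shaft inside, push it onto the shaft and press it fully down against the spring collar. Finish while still gripping the knob and holding it fully pressed, with the door left open and the shopping on the counter left where it is.

Things in the scene. Friction and masses are not known exactly. Their poses are not given: they have to be found in the camera images.
- service_door (a joint): Angle of the printer's grey service door (rad): 0 shut, grows as it opens, stop at 1.6. It turns about an upright hinge pin, clockwise seen from above: the handle goes from the printer's near right corner towards the robot, then left; the door ends beside the printer's left side. Light friction (0.3 N m), no spring, stays where left. Shut, it roofs the bay and hides the shaft.
- door_handle (a point): The door's handle: plain upright round steel post, 20 mm diameter, 52 mm tall, on the door's top plate at the corner farthest from the hinge, 262 mm from the hinge axis. This point is on the post's axis, 28 mm above the plate, 24 mm below the post's top. The post may turn in the fingers, so the gripper need not turn with the door.
- door_hinge (a point): Point on the door's upright hinge axis, at the printer's far left corner, at the height of door_handle. The door is a level plate 214 x 222 mm, 6 mm thick, upper face at z = 0.126, with a 62 mm high panel hanging from its robot-side edge (as it is when shut).
- printer: Receipt printer, a white box 200 x 200 mm fixed to the counter, origin under its centre; its front looks to -x (the robot). Solid base 50 mm high; on it a bay with thin walls at left, right and back up to z = 0.110. A paper roll lies along the bay's back, up to 33 mm above the base, from 57 mm behind the printer's centre.
- shaft_tip (a point): Centre of the top end of the upright, fixed steel D-shaft in the bay. 24 mm diameter with one flat 5 mm from the axis, 26 mm tall above the base, tip chamfered 2 mm. Axis x points out of the flat (the way the flat faces), z up. It cannot turn; which way the flat faces varies. The tip is at z = 0.076.
- spring_collar (a joint): How far the black spring collar round the shaft's foot (46 mm diameter) is pressed down (m): 0 free, 0.008 fully down at its stop. Free, its top is 12 mm below the shaft's tip. Its spring pushes up with 3 N at the start, 11 N fully down, and lifts the knob again when that is let go.
- knob_grip (a point): Loose dark grey feed knob, 50 to 100 g, lying bore down on the counter right of the printer. Round skirt 54 mm diameter, 25 mm high; on it a grip bar 48 mm long (along x), 12 mm wide, reaching 25 to 53 mm above the underside. This point is on the axis in the bar, 44 mm above the underside. Seated on the free collar it is 32 mm above shaft_tip; fully pressed, 24 mm.
- feed_knob: The same knob; origin centre of underside, axes as knob_grip. D-bore 22 mm deep from below, 1 mm larger all round than the shaft, mouth chamfered 1.8 mm. The bore's flat is on the +x side, where a small nub sticks out of the skirt and a white line runs on the bar. Knob x must point as shaft_tip's x, within about 5 degrees; otherwise it stays sitting on the shaft's tip.
- tin: Bystander: closed tin can, 68 mm diameter, 80 mm tall, origin under its centre. Leave alone.
- carton: Bystander: cardboard packet 55 x 90 x 100 mm, origin under its centre. Leave alone.
- juice: Bystander: amber glass bottle, 68 mm diameter, 170 mm tall, origin under its centre. Leave alone.

How it is judged:
By the outcome, as a careful person would: the job done as asked, in the order asked, and still so for the second after the job is handed in, while the arm keeps its last pose, push and grip.
It also fails if it takes over 67 s, if anything falls off the work surface, if the arm or the gripper's body presses on something with over 40 N, if the wrist force passes 120 N, or if a joint passes its speed limit or range.

### The arm

A 7-joint arm with a two-finger parallel gripper is mounted at the origin on the work surface. World frame = base frame: x ahead of the robot, y to its left, z up, the work surface at z = 0. Lengths are in m, angles in rad, forces in N, time in s.
With the tool pointing down it reaches from about 0.425 to 0.875 m from the base axis. Payload 4.7 kg.
Tool frame: the origin (TCP) lies at the very end of the fingers, on their centre line; the grasp point (between the pads) lies 19 mm behind it; z points along the fingers, y is the direction in which the jaws open and shut (so a half turn about z gives the same grasp; the last joint's range is limited). The gripper opens to 87 mm and grips with 3 to 60 N. Pads are 19 mm wide; open, the fingers measure 117 mm over their backs; the gripper's body (75 mm by 190 mm) begins 51 mm behind the grasp point.
Start: joints at [1.261, 0.321, -0.07, 1.45, 0.023, 1.371, -0.057], TCP at [0.207, -0.616, 0.223] pointing down, gripper open.
Joint ranges: [-2.86, 2.86], [-0.3, 2.09], [-1.38, 1.24], [0.06, 2.45], [-1.56, 4.7], [0.09, 2.05], [-2.69, 2.69]. Speed limits (rad/s): [2.57, 2.57, 3.14, 3.14, 3.14, 3.14, 3.14].

### API

Orientations are given as a rotation vector (axis times angle).
In Python, from bench import ctrl, get_image, camera_info gives the robot as it stands.
- The arm moves only by the tool carry_out, never from a script. Its argument "commands" is a list of rows, each an object of numbers: "tx", "ty", "tz": the shift along the tool's x, y, z in m; "rx", "ry", "rz": the turn, a rotation vector about the tool's x, y, z in rad; "jaw": the opening, from 0 (shut) to 1 (fully open). In form: [{"tx": .., "ty": .., "tz": .., "rx": .., "ry": .., "rz": .., "jaw": ..}, ...]. A call has 1 to 12 rows; each row is the pose to reach, as a shift and turn from the pose commanded when the call began, along the tool's axes at that moment; what a row does not reach only later rows make up. A row lasts 1/8 s, in which the tool goes at most 62.5 mm and 10.7 degrees, less where a joint would pass 70% of its speed; a pose out of reach is approached as far as the arm can. A call with a gripper value outside its range is refused whole. The fingers move at their own pace and stop on an object; "grip_force" is the grip in N (left out, the last holds). Time passes only in rows, so rows that repeat a pose let the fingers close. It gives the time, the measured TCP pose, the force and the opening at its end, in the units of the state.
- ctrl.get_state(): the state, without advancing time (a new reading comes with each control period).
- get_image(name): name is "side" or "top"; returns the picture (480x640x3 uint8, red, green, blue); there is no depth.
- camera_info(name): a dict with "intrinsics" (3x3 intrinsics, pixels), "R" (3x3) and "t" (3): a world point X has camera coordinates R X + t. Camera axes: x right, y down, z forward; pixel columns grow to the right and rows downward; lengths in m; the calibration is good to about 2 mm. A picture is of the moment at which its call begins. camera_info takes no time and is no camera call.
- ctrl.close_job(): hands the job in, once; it reports no verdict.
The state is a dict: "time": time; "joint_positions": joint angles; "qd": joint speeds; "joint_torque": joint torques, N m; "position": TCP position; "tool_rot": TCP orientation; "ft_force": force on the tool from outside, world axes, zero at the start; "torque": the same for the moment, N m; "grip_width": opening from 0.0 (shut) to 1.0 (fully open).
Only numpy, scipy, OpenCV 4.12 (cv2) and the standard library are available. Lean on these libraries where they do the work, as an engineer would, in place of code of your own. Each camera call takes 0.05 s, during which the arm holds its last target.

## Working session

There is one attempt and no reset: what is moved stays moved. The work goes in short steps, Python scripts to look and compute and a tool call to move; the robot and the scene stay as the last step left them, time stands still between calls to the robot, and variables do not carry over. Pictures are saved under pics/ and viewed, and the job is handed in when it is done.

Besides the shell and the picture viewer there is one more tool, called after "Emit:" as name([rows], argument=value, ...), one row to a line, values as JSON. carry_out: Moves the arm, as the interface text tells. Its arguments: {"type":"object","properties":{"commands":{"type":"array"},"grip_force":{"type":"number"}},"required":["commands"]}

```bash
ls; mkdir -p pics; python3 - <<'E'
from bench import ctrl, get_image, camera_info
import cv2
s=ctrl.get_state()
print(s)
for n in("side","top"):
    cv2.imwrite(f"pics/{n}0.png",get_image(n)[:,:,::-1]); print(n,camera_info(n))
E
```

```text
pics
{'time': 0.0, 'joint_positions': array([ 1.26109047,  0.32180664, -0.07009204,  1.45167855,  0.02263268,
        1.37079429, -0.05689905]), 'qd': array([ 0.00049515,  0.00014872,  0.00160969, -0.00143772, -0.00032038,
       -0.00144439,  0.00091805]), 'joint_torque': array([-3.89510287e-04, -4.91285419e+01, -4.03964818e-01, -3.12524843e+01,
       -6.36920985e-02,  4.38659429e-02,  2.01339521e-04]), 'position': array([ 0.20658418, -0.61571294,  0.22147042]), 'tool_rot': array([-3.09867071e+00, -5.06185452e-01,  6.78693834e-04]), 'ft_force': array([-1.12814163, -0.26653009, -0.26283785]), 'torque': array([-0.01898057, -0.01693884, -0.02977552]), 'grip_width': 0.9972961864894463}
side {'intrinsics': array([[550.98367019,   0.        , 316.97546002],
       [  0.        , 550.98367019, 244.63005361],
       [  0.        ,   0.        ,   1.        ]]), 'R': array([[-0.99063856, -0.13621342, -0.00900796],
       [-0.0755456 ,  0.60198925, -0.79492251],
       [ 0.11370181, -0.78680039, -0.60664409]]), 't': array([0.53292384, 0.08981855, 1.30321318])}
top {'intrinsics': array([[544.03319292,   0.        , 327.54370388],
       [  0.        , 544.03319292, 246.78449107],
       [  0.        ,   0.        ,   1.        ]]), 'R': array([[ 0.02975673, -0.99944159,  0.0152002 ],
       [-0.99817633, -0.03051123, -0.05208716],
       [ 0.05252185, -0.01362253, -0.99852686]]), 't': array([0.0185296 , 0.53955275, 1.37117923])}
```

View pics/top0.png

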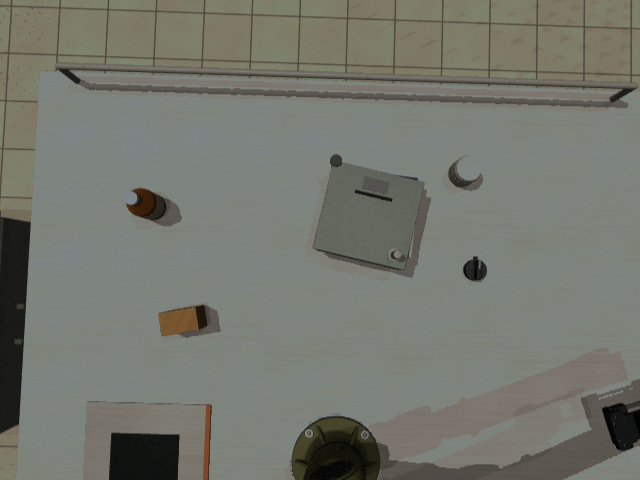

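View pics/side0.png

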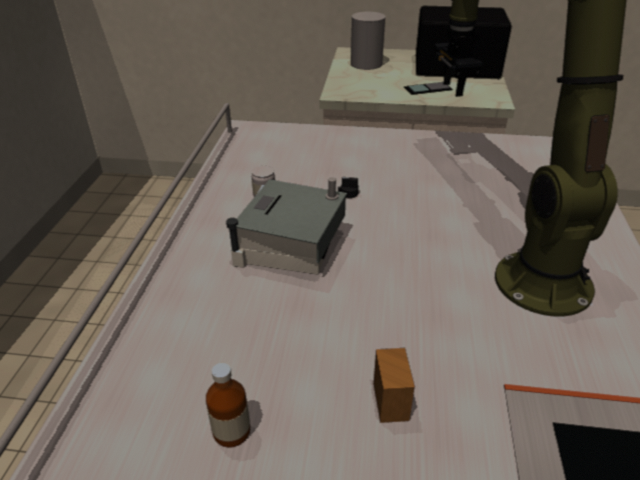

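The top view shows the hinge post at (336,160), the handle at (397,255), the knob at (475,268) and the tin at (465,170). The side view shows the handle at (332,187) and the knob at (348,187). Next I'll zoom in and measure.

```bash
cat > h.py <<'E'
import numpy as np, cv2
from scipy.spatial.transform import Rotation as Ro
from bench import ctrl, get_image, camera_info
def ray(n,u,v,z):
    c=camera_info(n);R,t=c["R"],c["t"];o=-R.T@t
    d=R.T@np.linalg.inv(c["intrinsics"])@np.array([u,v,1.])
    return o+d*(z-o[2])/d[2]
def proj(n,X):
    c=camera_info(n);p=c["intrinsics"]@(c["R"]@np.array(X,float)+c["t"]);return p[:2]/p[2]
def tri(a,b):
    A=[];B=[]
    for n,(u,v) in (("top",a),("side",b)):
        c=camera_info(n);R,t=c["R"],c["t"];o=-R.T@t
        d=R.T@np.linalg.inv(c["intrinsics"])@np.array([u,v,1.]);d/=np.linalg.norm(d)
        P=np.eye(3)-np.outer(d,d);A.append(P);B.append(P@o)
    return np.linalg.solve(sum(A),sum(B))
def crop(img,name,u0,v0,w,h,k):
    cv2.imwrite(name,cv2.resize(img[v0:v0+h,u0:u0+w,::-1],None,fx=k,fy=k,interpolation=cv2.INTER_CUBIC))
E
python3 - <<'E'
from h import *
t=cv2.imread("pics/top0.png")[:,:,::-1];s=cv2.imread("pics/side0.png")[:,:,::-1]
crop(t,"pics/topz.png",300,140,200,150,4)
crop(s,"pics/sidez.png",215,160,160,120,5)
E
```

```text
(no output)
```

View pics/topz.png

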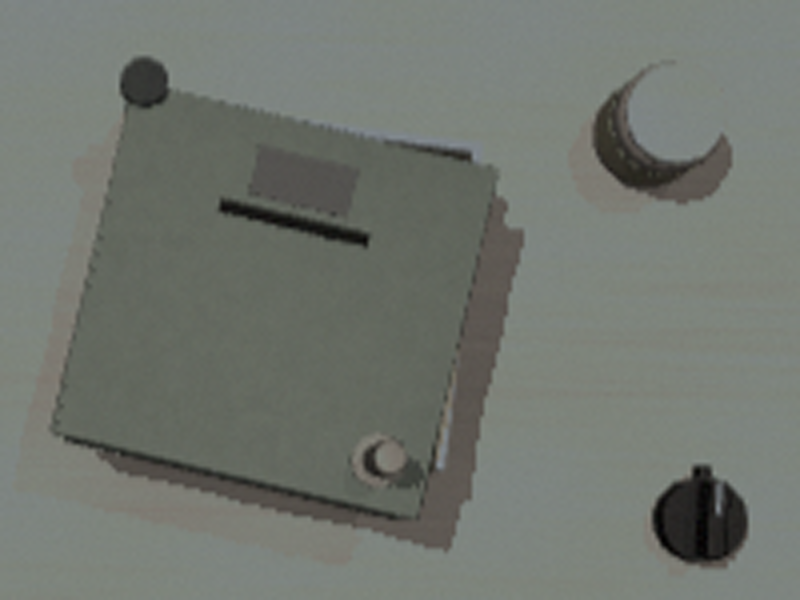

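View pics/sidez.png

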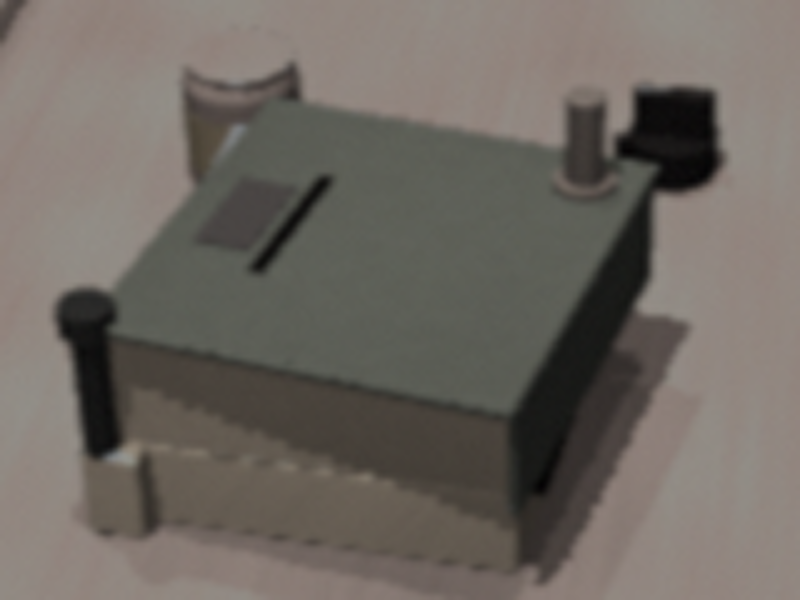

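```bash
python3 - <<'E'
from h import *
t=cv2.imread("pics/top0.png")[:,:,::-1]
g=cv2.convertScaleAbs(t,alpha=2.0,beta=-10)
crop(g,"pics/knobz.png",455,248,40,40,15)
print("handle",tri((397.4,254.1),(332,179)), ray("top",397.4,254.1,.178), ray("side",332,179,.178))
print("hinge",tri((335.6,160.1),(231.8,220.2)))
for p in [(698,520),(703,468),(720,497)]:
    u=300+(p[0]+.5)/4-.5;v=140+(p[1]+.5)/4-.5
    print(p,[ray("top",u,v,z).round(4) for z in (0,.012,.025,.053)])
E
```

```text
handle [ 0.51721302 -0.12093724  0.17478302] [ 0.51846272 -0.1203545   0.178     ] [ 0.51521796 -0.11558196  0.178     ]
hinge [0.73562319 0.02337901 0.13279995]
(698, 520) [array([ 0.4921, -0.3447,  0.    ]), array([ 0.4919, -0.3413,  0.012 ]), array([ 0.4917, -0.3376,  0.025 ]), array([ 0.4911, -0.3296,  0.053 ])]
(703, 468) [array([ 0.5257, -0.3474,  0.    ]), array([ 0.5252, -0.344 ,  0.012 ]), array([ 0.5247, -0.3402,  0.025 ]), array([ 0.5235, -0.3322,  0.053 ])]
(720, 497) [array([ 0.5074, -0.3587,  0.    ]), array([ 0.507 , -0.3552,  0.012 ]), array([ 0.5066, -0.3513,  0.025 ]), array([ 0.5058, -0.343 ,  0.053 ])]
```

View pics/knobz.png

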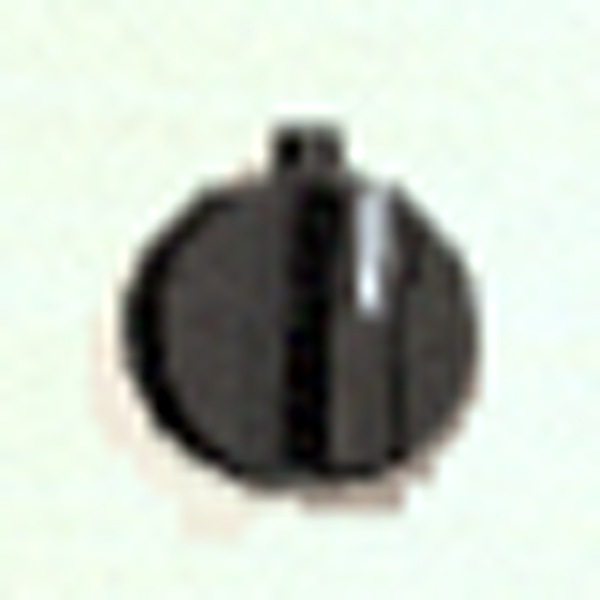

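The triangulated handle-to-hinge distance is 0.2615 m against the given 0.262 m, and the handle top is at z≈0.175 against 0.178. Both fit. Now I'll work out the moves.

```bash
cat >> h.py <<'E'
def deltas(W, R=None, p=None, yaw=None):
    """world waypoints -> tool-frame shifts from current pose"""
    s=ctrl.get_state(); R=Ro.from_rotvec(s["tool_rot"]).as_matrix() if R is None else R
    p=s["position"] if p is None else p
    for w in W: print(np.round(R.T@(np.array(w)-p),4))
def yaw(R): return np.degrees(np.arctan2(R[1,0],R[0,0]))
E
python3 - <<'E'
from h import *
s=ctrl.get_state();R=Ro.from_rotvec(s["tool_rot"]).as_matrix();print(R.round(3),yaw(R))
deltas([(.517,-.1195,.225),(.517,-.1195,.137)])
def px(u,v): return 455+(u+.5)/15-.5,248+(v+.5)/15-.5
for p in [(365,327),(375,195),(370,300),(345,190),(330,465)]: print("z53",ray("top",*px(*p),.053).round(4))
print("skirt",ray("top",*px(321,332),.025).round(4)); print("nub",ray("top",*px(308,145),.01).round(4))
E
```

```text
[[ 0.948  0.318 -0.001]
 [ 0.318 -0.948  0.002]
 [-0.    -0.002 -1.   ]] 18.553713552259538
[ 0.4522 -0.3717 -0.0028]
[ 0.4522 -0.3716  0.0852]
z53 [ 0.4922 -0.3414  0.053 ]
z53 [ 0.5141 -0.3427  0.053 ]
z53 [ 0.4967 -0.3421  0.053 ]
z53 [ 0.5147 -0.3377  0.053 ]
z53 [ 0.4693 -0.3359  0.053 ]
skirt [ 0.4917 -0.3422  0.025 ]
nub [ 0.5238 -0.3438  0.01  ]
```

Emit:
carry_out([
  {"tx":0.02,"ty":-0.016,"jaw":1},
  {"tx":0.05,"ty":-0.041},
  {"tx":0.09,"ty":-0.074},
  {"tx":0.14,"ty":-0.115},
  {"tx":0.19,"ty":-0.156},
  {"tx":0.24,"ty":-0.197},
  {"tx":0.29,"ty":-0.238},
  {"tx":0.34,"ty":-0.28},
  {"tx":0.385,"ty":-0.316},
  {"tx":0.42,"ty":-0.345},
  {"tx":0.443,"ty":-0.364},
  {"tx":0.452,"ty":-0.372},
])

```text
invalid input
```

Emit:
carry_out([
  {"tx":0.02,"ty":-0.016,"tz":0,"rx":0,"ry":0,"rz":0,"jaw":1},
  {"tx":0.05,"ty":-0.041,"tz":0,"rx":0,"ry":0,"rz":0,"jaw":1},
  {"tx":0.09,"ty":-0.074,"tz":0,"rx":0,"ry":0,"rz":0,"jaw":1},
  {"tx":0.14,"ty":-0.115,"tz":0,"rx":0,"ry":0,"rz":0,"jaw":1},
  {"tx":0.19,"ty":-0.156,"tz":0,"rx":0,"ry":0,"rz":0,"jaw":1},
  {"tx":0.24,"ty":-0.197,"tz":0,"rx":0,"ry":0,"rz":0,"jaw":1},
  {"tx":0.29,"ty":-0.238,"tz":0,"rx":0,"ry":0,"rz":0,"jaw":1},
  {"tx":0.34,"ty":-0.28,"tz":0,"rx":0,"ry":0,"rz":0,"jaw":1},
  {"tx":0.385,"ty":-0.316,"tz":0,"rx":0,"ry":0,"rz":0,"jaw":1},
  {"tx":0.42,"ty":-0.345,"tz":0,"rx":0,"ry":0,"rz":0,"jaw":1},
  {"tx":0.443,"ty":-0.364,"tz":0,"rx":0,"ry":0,"rz":0,"jaw":1},
  {"tx":0.452,"ty":-0.372,"tz":-0.003,"rx":0,"ry":0,"rz":0,"jaw":1},
], grip_force=20)

```text
time: 1.6
position: [0.5172, -0.1177, 0.2251]
tool_rot: [-3.099, -0.511, 0.001]
ft_force: [0.3, -0.4, -0.3]
grip_width: 1.0
```

Emit:
carry_out([
  {"tx":0,"ty":0.001,"tz":0.015,"rx":0,"ry":0,"rz":0,"jaw":1},
  {"tx":0,"ty":0.001,"tz":0.035,"rx":0,"ry":0,"rz":0,"jaw":1},
  {"tx":0,"ty":0.001,"tz":0.055,"rx":0,"ry":0,"rz":0,"jaw":1},
  {"tx":0,"ty":0.001,"tz":0.075,"rx":0,"ry":0,"rz":0,"jaw":1},
  {"tx":0,"ty":0.001,"tz":0.086,"rx":0,"ry":0,"rz":0,"jaw":1},
  {"tx":0,"ty":0.001,"tz":0.088,"rx":0,"ry":0,"rz":0,"jaw":1},
])

```text
time: 2.35
position: [0.5161, -0.1218, 0.1364]
tool_rot: [-3.1, -0.504, 0.003]
ft_force: [0.4, -0.7, 0.6]
grip_width: 1.0
```

```bash
python3 - <<'E'
from h import *
s=get_image("side");t=get_image("top")
crop(s,"pics/s1.png",260,110,160,120,5)
crop(t,"pics/t1.png",330,180,160,120,5)
print(ctrl.get_state()["ft_force"],ctrl.get_state()["position"])
E
```

```text
[ 0.45901486 -0.02701156  0.09629799] [ 0.51715541 -0.1213692   0.1375984 ]
```

View pics/s1.png

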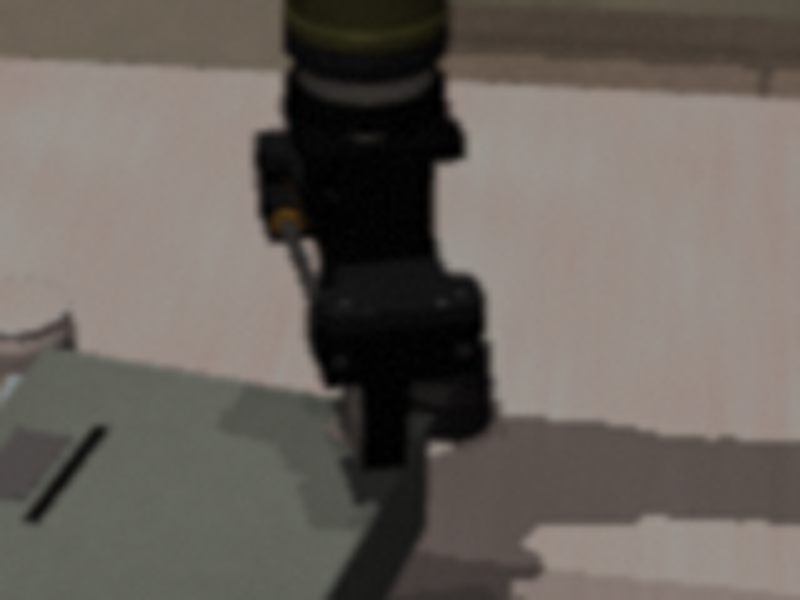

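The near finger sits at crop (385,420) and the post peeks out beside it at (352,410). That offset agrees with the slanted jaw axis, so the post is between the fingers. Closing.

Emit:
carry_out([
  {"tx":0,"ty":0,"tz":0,"rx":0,"ry":0,"rz":0,"jaw":0},
  {"tx":0,"ty":0,"tz":0,"rx":0,"ry":0,"rz":0,"jaw":0},
  {"tx":0,"ty":0,"tz":0,"rx":0,"ry":0,"rz":0,"jaw":0},
  {"tx":0,"ty":0,"tz":0,"rx":0,"ry":0,"rz":0,"jaw":0},
  {"tx":0,"ty":0,"tz":0,"rx":0,"ry":0,"rz":0,"jaw":0},
  {"tx":0,"ty":0,"tz":0,"rx":0,"ry":0,"rz":0,"jaw":0},
], grip_force=15)

```text
time: 3.2
position: [0.5172, -0.1207, 0.1375]
tool_rot: [3.1, 0.506, -0.0]
ft_force: [-1.1, -0.9, -0.6]
grip_width: 0.402
```

```bash
python3 - <<'E'
from h import *
s=ctrl.get_state();R=Ro.from_rotvec(s["tool_rot"]).as_matrix();p=s["position"];print(p,s["ft_force"],s["grip_width"])
H=np.array([.7355,.0234]);r0=np.array([.517,-.1195])-H
for a in np.radians(np.arange(0,95,3.75)):
    c,q=np.cos(-a),np.sin(-a); r=np.array([[c,-q],[q,c]])@r0
    d=np.r_[r-r0,0]; print(round(np.degrees(a),2),np.round(R.T@d,4))
E
```

```text
[ 0.51724    -0.12070536  0.13751252] [-1.10272948 -0.91360433 -0.63942401] 0.40234410156662365
0.0 [0. 0. 0.]
3.75 [-0.0038 -0.0167 -0.    ]
7.5 [-0.0064 -0.0335 -0.    ]
11.25 [-0.008  -0.0505 -0.    ]
15.0 [-0.0085 -0.0676 -0.    ]
18.75 [-0.0078 -0.0847 -0.    ]
22.5 [-0.006  -0.1017 -0.    ]
26.25 [-0.0031 -0.1185 -0.    ]
30.0 [ 0.0009 -0.1351 -0.    ]
33.75 [ 0.0059 -0.1515 -0.    ]
37.5 [ 0.0121 -0.1674 -0.    ]
41.25 [ 0.0192 -0.1829 -0.    ]
45.0 [ 0.0274 -0.1979 -0.    ]
48.75 [ 0.0365 -0.2124 -0.    ]
52.5 [ 0.0465 -0.2262 -0.    ]
56.25 [ 0.0574 -0.2393 -0.    ]
60.0 [ 0.0692 -0.2517 -0.    ]
63.75 [ 0.0817 -0.2633 -0.    ]
67.5 [ 0.095  -0.2741 -0.    ]
71.25 [ 0.109 -0.284 -0.   ]
75.0 [ 0.1235 -0.2929 -0.    ]
78.75 [ 0.1387 -0.3008 -0.    ]
82.5 [ 0.1543 -0.3078 -0.    ]
86.25 [ 0.1703 -0.3137 -0.    ]
90.0 [ 0.1867 -0.3186 -0.    ]
93.75 [ 0.2033 -0.3223 -0.    ]
```

Emit:
carry_out([
  {"tx":0,"ty":0,"tz":0,"rx":0,"ry":0,"rz":0,"jaw":0},
  {"tx":0,"ty":0,"tz":0,"rx":0,"ry":0,"rz":0,"jaw":0},
  {"tx":0,"ty":0,"tz":0,"rx":0,"ry":0,"rz":0,"jaw":0},
  {"tx":0,"ty":0,"tz":0,"rx":0,"ry":0,"rz":0,"jaw":0},
], grip_force=15)

```text
time: 3.7
position: [0.5174, -0.1203, 0.1375]
tool_rot: [-3.1, -0.507, -0.0]
ft_force: [-0.0, 1.7, -0.7]
grip_width: 0.227
```

Gripped at 0.227 × 87 mm ≈ 20 mm, which matches the post. Next is the first half of the swing.

Emit:
carry_out([
  {"tx":-0.002,"ty":-0.008,"tz":0,"rx":0,"ry":0,"rz":0,"jaw":0},
  {"tx":-0.005,"ty":-0.022,"tz":0,"rx":0,"ry":0,"rz":0,"jaw":0},
  {"tx":-0.007,"ty":-0.04,"tz":0,"rx":0,"ry":0,"rz":0,"jaw":0},
  {"tx":-0.008,"ty":-0.059,"tz":0,"rx":0,"ry":0,"rz":0,"jaw":0},
  {"tx":-0.008,"ty":-0.078,"tz":0,"rx":0,"ry":0,"rz":0,"jaw":0},
  {"tx":-0.006,"ty":-0.098,"tz":0,"rx":0,"ry":0,"rz":0,"jaw":0},
  {"tx":-0.003,"ty":-0.118,"tz":0,"rx":0,"ry":0,"rz":0,"jaw":0},
  {"tx":0.002,"ty":-0.138,"tz":0,"rx":0,"ry":0,"rz":0,"jaw":0},
  {"tx":0.008,"ty":-0.157,"tz":0,"rx":0,"ry":0,"rz":0,"jaw":0},
  {"tx":0.016,"ty":-0.176,"tz":0,"rx":0,"ry":0,"rz":0,"jaw":0},
  {"tx":0.023,"ty":-0.19,"tz":0,"rx":0,"ry":0,"rz":0,"jaw":0},
  {"tx":0.027,"ty":-0.198,"tz":0,"rx":0,"ry":0,"rz":0,"jaw":0},
])

```text
time: 5.2
position: [0.4794, 0.0777, 0.1373]
tool_rot: [-3.099, -0.51, 0.001]
ft_force: [-0.5, -2.6, -1.1]
grip_width: 0.224
```

```bash
python3 - <<'E'
from h import *
s=ctrl.get_state();R=Ro.from_rotvec(s["tool_rot"]).as_matrix();p=s["position"];print(p,s["ft_force"],s["grip_width"],s["joint_positions"])
H=np.array([.7355,.0234]);print(np.hypot(*(p[:2]-H)),np.degrees(np.arctan2(*(p[:2]-H)[::-1]))%360)
t=get_image("top"); crop(t,"pics/t2.png",240,130,200,150,4)
E
```

```text
[0.47935833 0.0777358  0.13728099] [-0.5241     -2.55121846 -1.1330141 ] 0.22358167282246605 [ 0.47801019  0.074661   -0.71222357  1.93538711  0.05242709  1.15062989
 -1.49912941]
0.26184142529146437 168.02328592874883
```

View pics/t2.png

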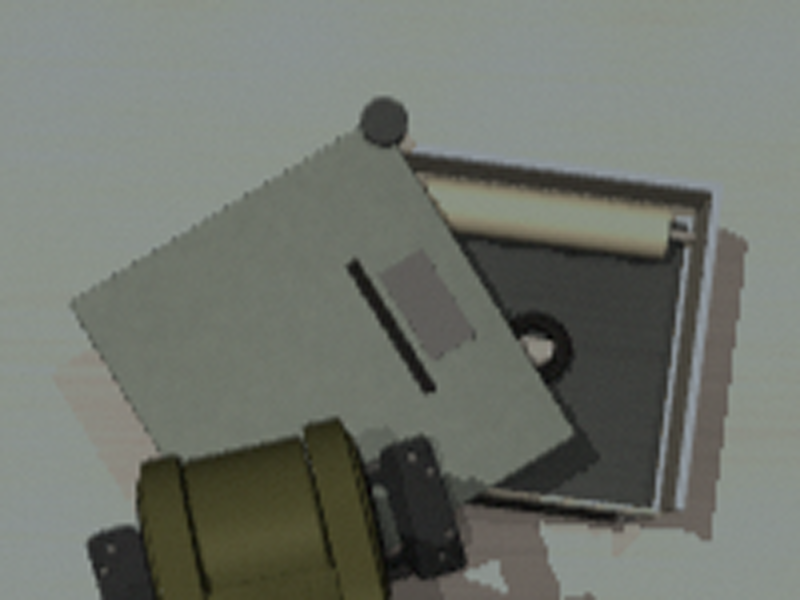

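The door is about 45° open, with the shaft and collar emerging at crop (540,348). The measured radius is still 0.2618 m. Now the second half.

Emit:
carry_out([
  {"tx":0.005,"ty":-0.008,"tz":0,"rx":0,"ry":0,"rz":0,"jaw":0},
  {"tx":0.014,"ty":-0.022,"tz":0,"rx":0,"ry":0,"rz":0,"jaw":0},
  {"tx":0.028,"ty":-0.039,"tz":0,"rx":0,"ry":0,"rz":0,"jaw":0},
  {"tx":0.042,"ty":-0.054,"tz":0,"rx":0,"ry":0,"rz":0,"jaw":0},
  {"tx":0.057,"ty":-0.068,"tz":0,"rx":0,"ry":0,"rz":0,"jaw":0},
  {"tx":0.073,"ty":-0.08,"tz":0,"rx":0,"ry":0,"rz":0,"jaw":0},
  {"tx":0.09,"ty":-0.091,"tz":0,"rx":0,"ry":0,"rz":0,"jaw":0},
  {"tx":0.107,"ty":-0.101,"tz":0,"rx":0,"ry":0,"rz":0,"jaw":0},
  {"tx":0.124,"ty":-0.109,"tz":0,"rx":0,"ry":0,"rz":0,"jaw":0},
  {"tx":0.141,"ty":-0.115,"tz":0,"rx":0,"ry":0,"rz":0,"jaw":0},
  {"tx":0.153,"ty":-0.119,"tz":0,"rx":0,"ry":0,"rz":0,"jaw":0},
  {"tx":0.16,"ty":-0.121,"tz":0,"rx":0,"ry":0,"rz":0,"jaw":0},
])

```text
time: 6.75
position: [0.5889, 0.2363, 0.1355]
tool_rot: [3.092, 0.503, -0.021]
ft_force: [-4.5, -9.7, -0.6]
grip_width: 0.192
```

```bash
python3 - <<'E'
from h import *
s=ctrl.get_state();R=Ro.from_rotvec(s["tool_rot"]).as_matrix();p=s["position"];print(p,s["ft_force"],s["grip_width"],s["joint_positions"])
H=np.array([.7355,.0234]);print(np.hypot(*(p[:2]-H)),np.degrees(np.arctan2(*(p[:2]-H)[::-1]))%360)
t=get_image("top"); crop(t,"pics/t3.png",240,130,200,150,4)
E
```

```text
[0.58889915 0.2362971  0.13548726] [-4.48584695 -9.69751038 -0.63093883] 0.19177236332348976 [ 0.14076858  0.45122117 -0.73682871  1.56548105  0.31542369  1.2630246
 -1.8956068 ]
0.2584898171034102 124.55128081057394
```

View pics/t3.png

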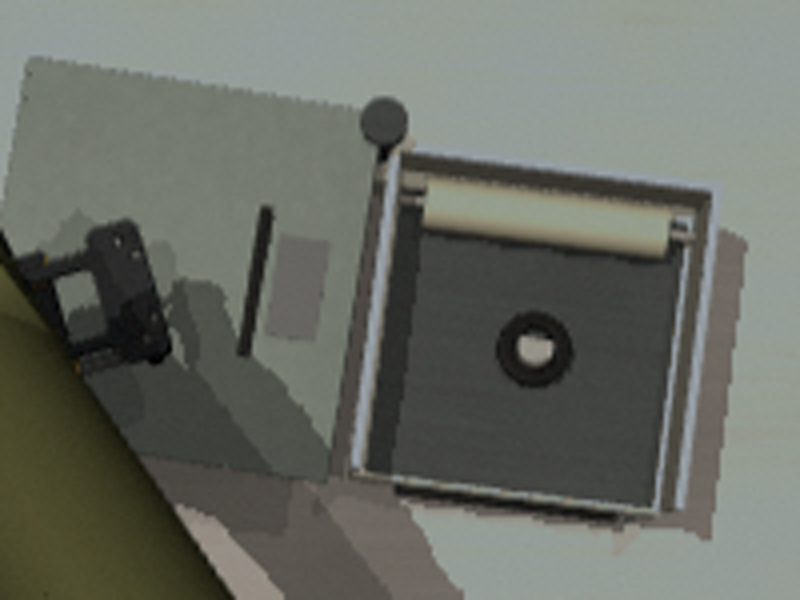

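The door's far edge now slopes 8.8° one way, and its matching edge sloped 12.5° the other way at the start. That means it turned about 86°. The door started roughly 6° ajar relative to the printer walls, so it is now at or near its stop. The grip reads 17 mm, so the post is slipping off the edge of the pads. I'll release and lift.

Emit:
carry_out([
  {"tx":-0.003,"ty":0.006,"tz":0,"rx":0,"ry":0,"rz":0,"jaw":0.9},
  {"tx":-0.003,"ty":0.006,"tz":0,"rx":0,"ry":0,"rz":0,"jaw":0.9},
  {"tx":-0.003,"ty":0.006,"tz":0,"rx":0,"ry":0,"rz":0,"jaw":0.9},
  {"tx":-0.003,"ty":0.006,"tz":0,"rx":0,"ry":0,"rz":0,"jaw":0.9},
  {"tx":-0.003,"ty":0.006,"tz":0,"rx":0,"ry":0,"rz":0,"jaw":0.9},
  {"tx":-0.003,"ty":0.006,"tz":-0.015,"rx":0,"ry":0,"rz":0,"jaw":0.9},
  {"tx":-0.003,"ty":0.006,"tz":-0.035,"rx":0,"ry":0,"rz":0,"jaw":0.9},
  {"tx":-0.003,"ty":0.006,"tz":-0.055,"rx":0,"ry":0,"rz":0,"jaw":0.9},
  {"tx":-0.003,"ty":0.006,"tz":-0.075,"rx":0,"ry":0,"rz":0,"jaw":0.9},
  {"tx":-0.003,"ty":0.006,"tz":-0.09,"rx":0,"ry":0,"rz":0,"jaw":0.9},
])

```text
time: 8.05
position: [0.5925, 0.2348, 0.2296]
tool_rot: [-3.1, -0.506, -0.003]
ft_force: [0.6, -0.3, -0.5]
grip_width: 0.895
```

```bash
python3 - <<'E'
from h import *
s=ctrl.get_state();R=Ro.from_rotvec(s["tool_rot"]).as_matrix();p=s["position"];print(p,s["ft_force"],s["grip_width"],s["joint_positions"],yaw(R),R.round(3))
deltas([(.54,0.05,.235),(.492,-.2,.235),(.492,-.342,.235),(.492,-.342,.1)])
t=get_image("top");sd=get_image("side");cv2.imwrite("pics/t4.png",t[:,:,::-1]);cv2.imwrite("pics/s4.png",sd[:,:,::-1])
crop(cv2.convertScaleAbs(t,alpha=1.5),"pics/t4z.png",350,195,40,40,15)
crop(cv2.convertScaleAbs(sd,alpha=1.5),"pics/s4z.png",180,150,160,120,5)
E
```

```text
[0.59248337 0.2348015  0.22958153] [ 0.61207648 -0.30127149 -0.54144436] 0.8951526045406408 [ 0.16421067  0.38171281 -0.76171387  1.45554113  0.26413733  1.40744166
 -1.85088311] 18.548762634496136 [[ 0.948  0.318  0.002]
 [ 0.318 -0.948  0.   ]
 [ 0.002  0.    -1.   ]]
[-0.1085  0.1585 -0.0056]
[-0.2336  0.3803 -0.0058]
[-0.2787  0.5149 -0.0058]
[-0.279   0.5149  0.1292]
```

View pics/t4z.png

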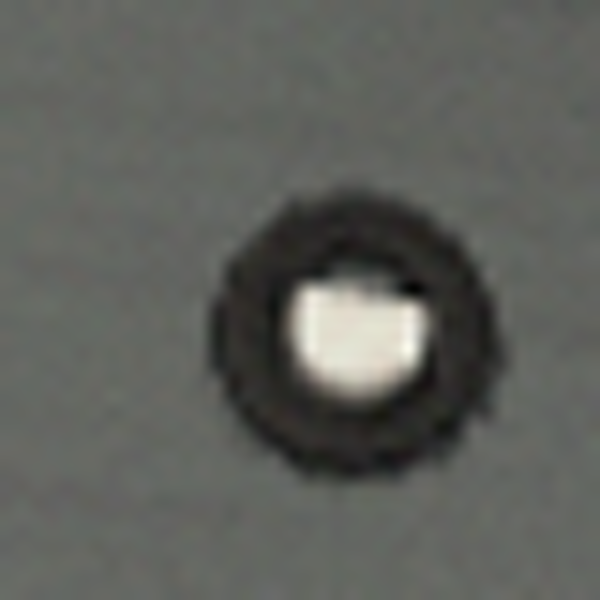

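View pics/s4z.png

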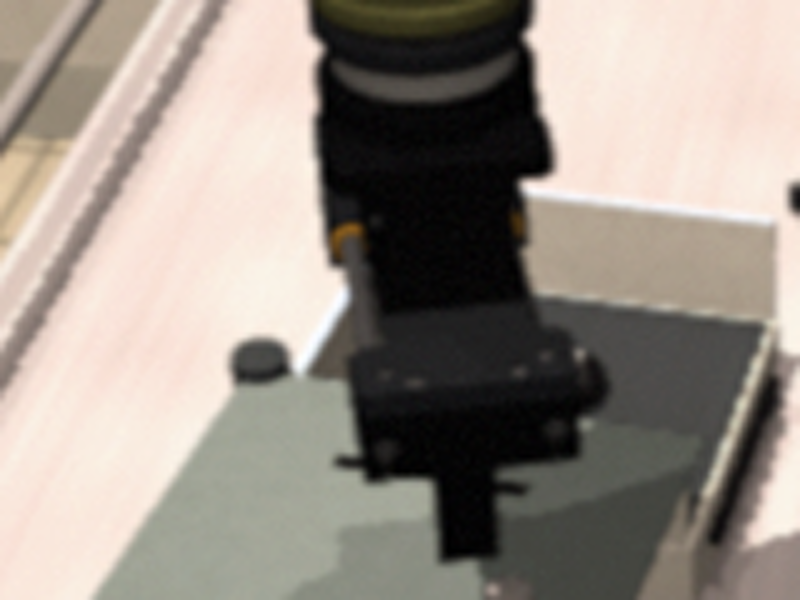

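View pics/t4.png

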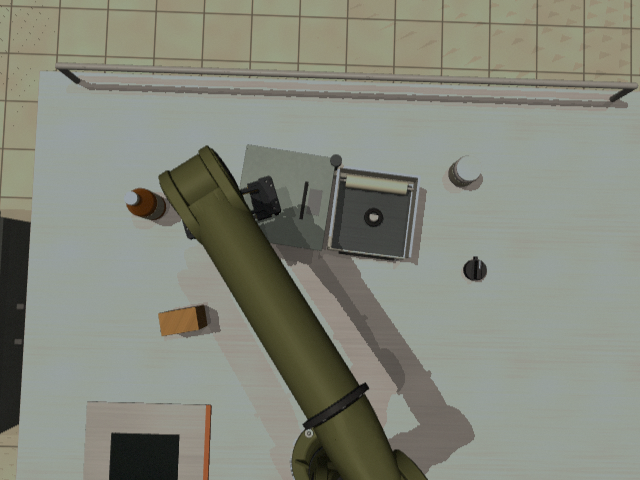

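The door is open. The shaft's flat faces up in the top view (+x) and slightly right: its edge runs from crop (300,283) to (428,300), a heading of roughly −6°. The knob is unmoved at (475,268). I'll move over the knob, turning the tool to its heading of about −2.4°.

Emit:
carry_out([
  {"tx":-0.012,"ty":0.018,"tz":-0.003,"rx":0,"ry":0,"rz":0.02,"jaw":0.8},
  {"tx":-0.036,"ty":0.053,"tz":-0.005,"rx":0,"ry":0,"rz":0.05,"jaw":0.7},
  {"tx":-0.067,"ty":0.1,"tz":-0.005,"rx":0,"ry":0,"rz":0.09,"jaw":0.7},
  {"tx":-0.1,"ty":0.148,"tz":-0.005,"rx":0,"ry":0,"rz":0.13,"jaw":0.7},
  {"tx":-0.13,"ty":0.2,"tz":-0.005,"rx":0,"ry":0,"rz":0.17,"jaw":0.7},
  {"tx":-0.16,"ty":0.25,"tz":-0.005,"rx":0,"ry":0,"rz":0.21,"jaw":0.7},
  {"tx":-0.187,"ty":0.3,"tz":-0.005,"rx":0,"ry":0,"rz":0.25,"jaw":0.7},
  {"tx":-0.212,"ty":0.35,"tz":-0.005,"rx":0,"ry":0,"rz":0.29,"jaw":0.7},
  {"tx":-0.234,"ty":0.4,"tz":-0.005,"rx":0,"ry":0,"rz":0.32,"jaw":0.7},
  {"tx":-0.254,"ty":0.45,"tz":-0.005,"rx":0,"ry":0,"rz":0.345,"jaw":0.7},
  {"tx":-0.27,"ty":0.49,"tz":-0.005,"rx":0,"ry":0,"rz":0.36,"jaw":0.7},
  {"tx":-0.279,"ty":0.515,"tz":-0.005,"rx":0,"ry":0,"rz":0.365,"jaw":0.7},
])

```text
time: 9.65
position: [0.4903, -0.3447, 0.2316]
tool_rot: [-3.14, 0.069, 0.002]
ft_force: [0.1, 0.3, 0.2]
grip_width: 0.702
```

```bash
python3 - <<'E'
from h import *
s=ctrl.get_state();R=Ro.from_rotvec(s["tool_rot"]).as_matrix();p=s["position"];print(p,s["ft_force"],s["grip_width"],s["joint_positions"],yaw(R))
t=get_image("top");sd=get_image("side");cv2.imwrite("pics/t5.png",t[:,:,::-1]);cv2.imwrite("pics/s5.png",sd[:,:,::-1])
crop(cv2.convertScaleAbs(t,alpha=1.5),"pics/t5z.png",240,140,200,150,4)
crop(cv2.convertScaleAbs(sd,alpha=1.5),"pics/s5z.png",200,150,160,120,5)
crop(cv2.convertScaleAbs(sd,alpha=1.5),"pics/s5y.png",280,170,40,40,15)
E
```

```text
[ 0.49029874 -0.34471446  0.23156874] [0.10349087 0.29315654 0.17698203] 0.7018672878670031 [ 0.89142896  0.23283042 -0.38130779  1.55804364  0.08801036  1.3693247
 -1.11305222] -2.5171761285257834
```

View pics/t5z.png

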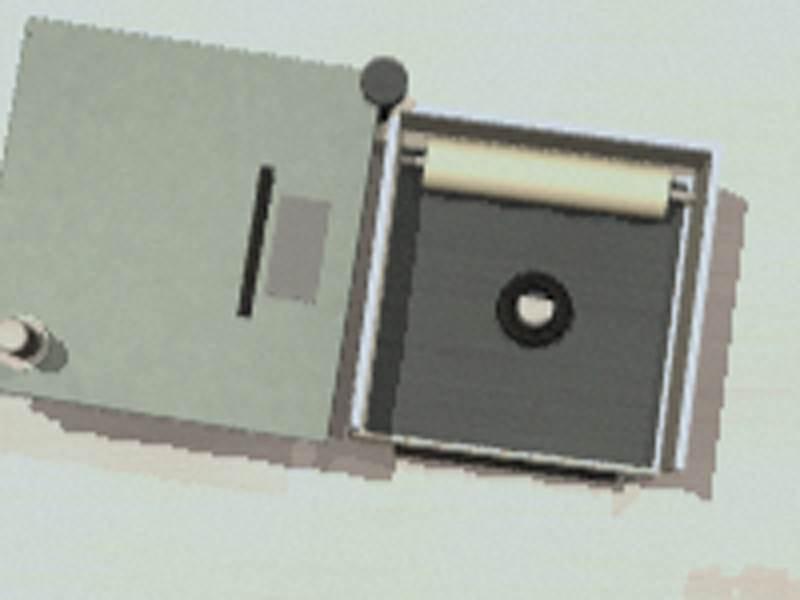

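View pics/s5z.png

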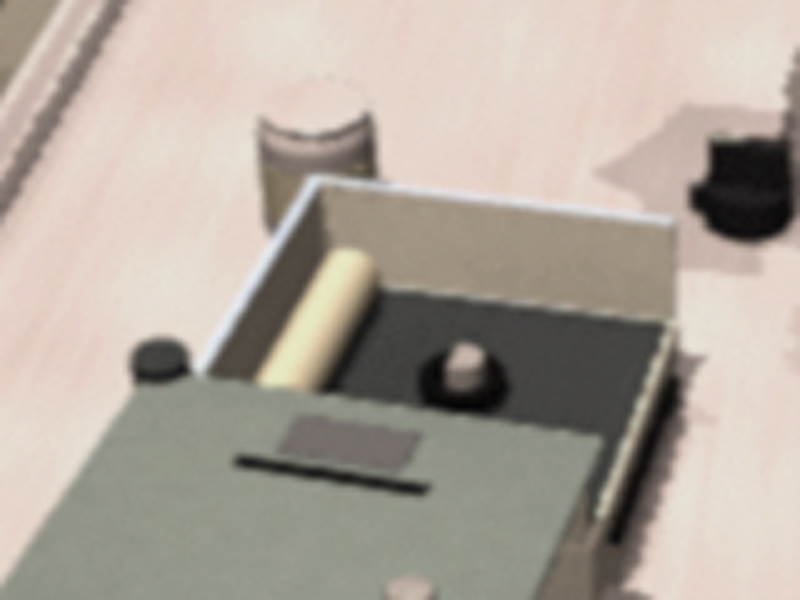

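The top view shows the collar ring at crop (535,309) with the shaft's white D inside it. The door is alongside the printer's left side with its handle at (15,337). Next I'll measure the shaft axis and flat.

```bash
python3 - <<'E'
from h import *
def big(f,u0,v0,w,h,k=10):
    g=cv2.cvtColor(cv2.imread(f),cv2.COLOR_BGR2GRAY)[v0:v0+h,u0:u0+w]
    return cv2.resize(g,None,fx=k,fy=k,interpolation=cv2.INTER_CUBIC)
def un(x,u0,k=10): return u0+(x+.5)/k-.5
for nm in("t4","t5"):
    u0,v0=358,202; g=big(f"pics/{nm}.png",u0,v0,32,32)
    print(nm,g[160,::20])
    # shaft white
    _,m=cv2.threshold(g,110,255,0)
    cs,_=cv2.findContours(m,0,2); c=max([c for c in cs if cv2.contourArea(c)<10000 ],key=cv2.contourArea)[:,0]
    W=np.array([ray("top",un(x,u0),un(y,v0),.076) for x,y in c])[:,:2]
    mn=cv2.fitEllipse(c.astype(np.float32))
    print("shaft ext",W.min(0),W.max(0),np.ptp(W,axis=0))
    # collar
    _,m=cv2.threshold(cv2.GaussianBlur(g,(5,5),0),36,255,1); m2=m|cv2.threshold(g,110,255,0)[1]
    cs,_=cv2.findContours(m,0,2); c2=max(cs,key=cv2.contourArea)
    c2=cv2.convexHull(c2)
    e=cv2.fitEllipse(c2.astype(np.float32)); print("collar",e,ray("top",un(e[0][0],u0),un(e[0][1],v0),.064))
    # shaft center & flat: for each heading, support function of the contour
    C=ray("top",un(e[0][0],u0),un(e[0][1],v0),.064)[:2]
    th=np.radians(np.arange(-180,180,5)); d=W-C
    sup=[(d@[np.cos(a),np.sin(a)]).max()*1000 for a in th]
    print([(int(round(np.degrees(a))),round(s,1)) for a,s in zip(th,sup)][18:54])
    # circle fit to points not on the flat side
    k=d[:,0]<0.000; A=np.c_[2*W[k],np.ones(k.sum())]; x=np.linalg.lstsq(A,(W[k]**2).sum(1),rcond=None)[0]
    print("circ",x[:2],np.sqrt(x[2]+x[0]**2+x[1]**2))
    # flat edge fit: top edge
    f=(d[:,0]>0.003)&(abs(d[:,1])<.0075); 
    print("flat line heading",np.degrees(np.arctan(np.polyfit(W[f,1],W[f,0],1)[0]))*-1, W[f].mean(0)-x[:2])
    cv2.imwrite(f"pics/{nm}g.png",cv2.resize(g,None,fx=1.8,fy=1.8))
E
```

```text
t4 [ 68  68  68  41  33  20 116 149 149 147 100  30  22  58  67  63]
shaft ext [ 0.60394563 -0.08425566] [ 0.61945737 -0.06411924] [0.01551174 0.02013642]
collar ((156.51028442382812, 155.6564178466797), (184.82797241210938, 191.41488647460938), 121.92474365234375) [ 0.61272169 -0.07480441  0.064     ]
[(-90, np.float64(9.5)), (-85, np.float64(9.6)), (-80, np.float64(9.7)), (-75, np.float64(9.8)), (-70, np.float64(9.8)), (-65, np.float64(9.8)), (-60, np.float64(9.7)), (-55, np.float64(9.5)), (-50, np.float64(9.3)), (-45, np.float64(9.0)), (-40, np.float64(8.7)), (-35, np.float64(8.3)), (-30, np.float64(7.9)), (-25, np.float64(7.4)), (-20, np.float64(6.9)), (-15, np.float64(6.4)), (-10, np.float64(5.9)), (-5, np.float64(6.2)), (0, np.float64(6.7)), (5, np.float64(7.4)), (10, np.float64(8.1)), (15, np.float64(8.7)), (20, np.float64(9.2)), (25, np.float64(9.7)), (30, np.float64(10.1)), (35, np.float64(10.5)), (40, np.float64(10.9)), (45, np.float64(11.1)), (50, np.float64(11.3)), (55, np.float64(11.4)), (60, np.float64(11.4)), (65, np.float64(11.4)), (70, np.float64(11.3)), (75, np.floa
[... 751 characters left out ...]
35, np.float64(8.0)), (-30, np.float64(7.7)), (-25, np.float64(7.2)), (-20, np.float64(6.7)), (-15, np.float64(6.2)), (-10, np.float64(5.6)), (-5, np.float64(5.8)), (0, np.float64(6.5)), (5, np.float64(7.2)), (10, np.float64(7.9)), (15, np.float64(8.5)), (20, np.float64(9.0)), (25, np.float64(9.5)), (30, np.float64(9.9)), (35, np.float64(10.3)), (40, np.float64(10.6)), (45, np.float64(10.8)), (50, np.float64(11.0)), (55, np.float64(11.1)), (60, np.float64(11.1)), (65, np.float64(11.1)), (70, np.float64(11.0)), (75, np.float64(10.8)), (80, np.float64(10.6)), (85, np.float64(10.4))]
circ [ 0.61518877 -0.07412601] 0.010567445261934467
flat line heading -12.10502179097876 [0.00287902 0.00116366]
```

```bash
python3 - <<'E'
from h import *
g=cv2.cvtColor(cv2.imread("pics/s5.png"),cv2.COLOR_BGR2GRAY)
crop(cv2.convertScaleAbs(cv2.imread("pics/s5.png")[:,:,::-1],alpha=1.5),"pics/s5y.png",274,205,36,36,16)
for C in [(.6127,-.0748,.076),(.6145,-.0742,.076)]:print(proj("side",C),proj("top",C))
print(tri((373.2,217.1),(292.8,220)))
E
```

```text
[291.31311121 220.01155649] [373.68550432 216.60086284]
[290.56646006 220.09637528] [373.45888349 215.85959847]
[ 0.61000201 -0.07368926  0.07715408]
```

View pics/s5y.png

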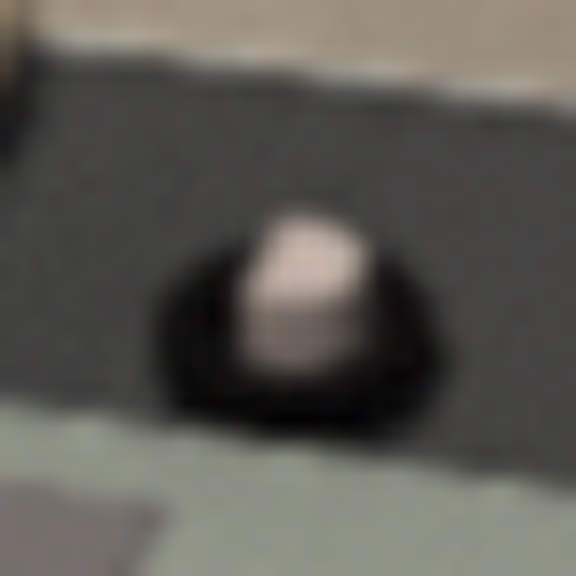

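```bash
python3 - <<'E'
from h import *
deltas([(.492,-.342,.10),(.492,-.342,.03)])
E
```

```text
[ 0.0018 -0.0035  0.1314]
[ 0.0019 -0.0035  0.2014]
```

Emit:
carry_out([
  {"tx":0.002,"ty":-0.003,"tz":0.02,"rx":0,"ry":0,"rz":0,"jaw":0.5},
  {"tx":0.002,"ty":-0.003,"tz":0.05,"rx":0,"ry":0,"rz":0,"jaw":0.5},
  {"tx":0.002,"ty":-0.003,"tz":0.085,"rx":0,"ry":0,"rz":0,"jaw":0.5},
  {"tx":0.002,"ty":-0.003,"tz":0.115,"rx":0,"ry":0,"rz":0,"jaw":0.5},
  {"tx":0.002,"ty":-0.003,"tz":0.14,"rx":0,"ry":0,"rz":0,"jaw":0.5},
  {"tx":0.002,"ty":-0.003,"tz":0.145,"rx":0,"ry":0,"rz":0,"jaw":0.5},
  {"tx":0.002,"ty":-0.003,"tz":0.145,"rx":0,"ry":0,"rz":0,"jaw":0.5},
])

```text
time: 10.62
position: [0.4943, -0.3384, 0.088]
tool_rot: [-3.141, 0.062, -0.001]
ft_force: [0.1, -0.5, 0.7]
grip_width: 0.5
```

```bash
python3 - <<'E'
from h import *
s=ctrl.get_state();R=Ro.from_rotvec(s["tool_rot"]).as_matrix();p=s["position"];print(p,s["ft_force"],s["grip_width"],yaw(R))
t=get_image("top");sd=get_image("side");cv2.imwrite("pics/t6.png",t[:,:,::-1]);cv2.imwrite("pics/s6.png",sd[:,:,::-1])
crop(cv2.convertScaleAbs(sd,alpha=1.8),"pics/s6z.png",310,130,80,80,8)
crop(cv2.convertScaleAbs(t,alpha=1.8),"pics/t6z.png",435,220,80,80,8)
deltas([(.492,-.342,.03)])
E
```

```text
[ 0.49428306 -0.33844545  0.08804934] [ 0.06093932 -0.45709786  0.71725384] 0.4997648737906939 -2.2668764598526865
[-0.0027  0.0026  0.059 ]
```

View pics/s6z.png

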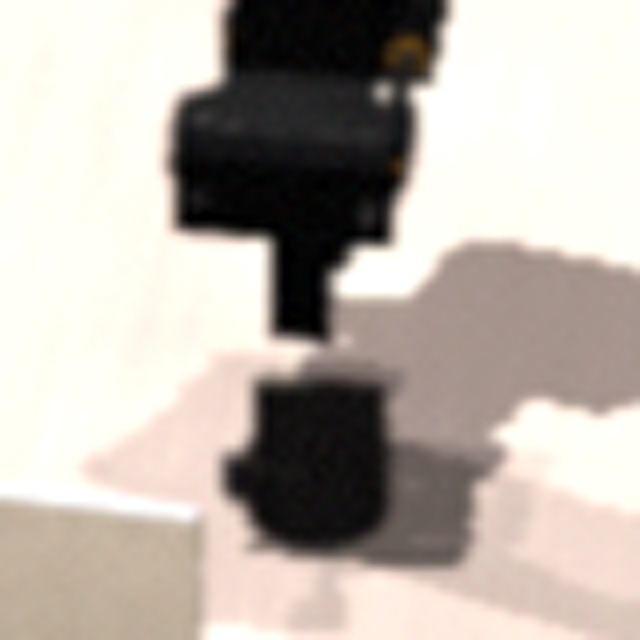

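View pics/t6z.png

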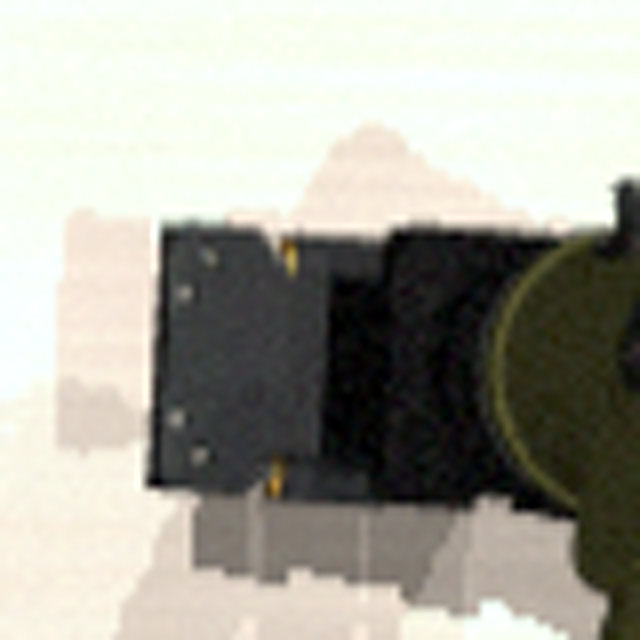

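```bash
python3 - <<'E'
from h import *
s=ctrl.get_state();p=s["position"];print(p,s["qd"].round(3))
print("bar top pred",proj("side",(.492,-.342,.053)),"seen",310+321.5/8-.5,130+378/8-.5)
print("finger tip pred",proj("side",p+[0,.028,0]),"seen",310+301/8-.5, 130+337/8-.5)
E
```

```text
[ 0.49465406 -0.33945333  0.08898496] [ 0.003 -0.003  0.003 -0.003  0.001 -0.001 -0.002]
bar top pred [348.60944202 177.18967965] seen 349.6875 176.75
finger tip pred [347.01095056 171.50622597] seen 347.125 171.625
```

Emit:
carry_out([
  {"tx":-0.003,"ty":0.003,"tz":0.01,"rx":0,"ry":0,"rz":0,"jaw":0.5},
  {"tx":-0.003,"ty":0.003,"tz":0.03,"rx":0,"ry":0,"rz":0,"jaw":0.5},
  {"tx":-0.003,"ty":0.003,"tz":0.048,"rx":0,"ry":0,"rz":0,"jaw":0.5},
  {"tx":-0.003,"ty":0.003,"tz":0.057,"rx":0,"ry":0,"rz":0,"jaw":0.5},
  {"tx":-0.003,"ty":0.003,"tz":0.058,"rx":0,"ry":0,"rz":0,"jaw":0.2},
  {"tx":-0.003,"ty":0.003,"tz":0.058,"rx":0,"ry":0,"rz":0,"jaw":0.2},
  {"tx":-0.003,"ty":0.003,"tz":0.058,"rx":0,"ry":0,"rz":0,"jaw":0.0},
  {"tx":-0.003,"ty":0.003,"tz":0.058,"rx":0,"ry":0,"rz":0,"jaw":0.0},
  {"tx":-0.003,"ty":0.003,"tz":0.058,"rx":0,"ry":0,"rz":0,"jaw":0.0},
  {"tx":-0.003,"ty":0.003,"tz":0.058,"rx":0,"ry":0,"rz":0,"jaw":0.0},
  {"tx":-0.003,"ty":0.003,"tz":0.058,"rx":0,"ry":0,"rz":0,"jaw":0.0},
], grip_force=30)

```text
time: 12.1
position: [0.4909, -0.3424, 0.0301]
tool_rot: [3.141, -0.065, 0.001]
ft_force: [0.2, 0.5, 4.6]
grip_width: 0.135
```

```bash
python3 - <<'E'
from h import *
s=ctrl.get_state();R=Ro.from_rotvec(s["tool_rot"]).as_matrix();p=s["position"];print(p,s["ft_force"],s["grip_width"],yaw(R),s["joint_positions"])
sd=get_image("side");crop(cv2.convertScaleAbs(sd,alpha=1.8),"pics/s7z.png",310,130,80,80,8)
E
```

```text
[ 0.49088235 -0.34243979  0.03013489] [0.23603423 0.5385806  4.63632274] 0.13547290220408376 -2.3540286525998404 [ 0.86621875  0.40258974 -0.36195859  1.77447004  0.16634495  0.99367942
 -1.17212156]
```

View pics/s7z.png

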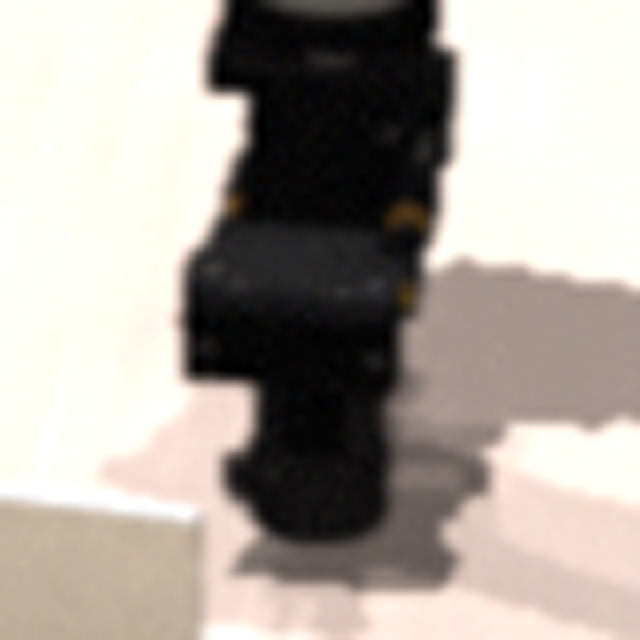

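Gripped: 0.135 × 87 mm ≈ 11.8 mm, which matches the 12 mm bar. Next I'll lift and carry it above the shaft.

```bash
python3 - <<'E'
from h import *
deltas([(.491,-.3425,.18),(.611,-.0745,.18)])
E
```

```text
[ 2.000e-04  1.000e-04 -1.499e-01]
[ 0.1091 -0.2726 -0.1499]
```

Emit:
carry_out([
  {"tx":0,"ty":0,"tz":-0.015,"rx":0,"ry":0,"rz":0,"jaw":0},
  {"tx":0,"ty":0,"tz":-0.045,"rx":0,"ry":0,"rz":0,"jaw":0},
  {"tx":0,"ty":0,"tz":-0.085,"rx":0,"ry":0,"rz":0,"jaw":0},
  {"tx":0.005,"ty":-0.012,"tz":-0.12,"rx":0,"ry":0,"rz":0.01,"jaw":0},
  {"tx":0.017,"ty":-0.042,"tz":-0.145,"rx":0,"ry":0,"rz":0.03,"jaw":0},
  {"tx":0.033,"ty":-0.082,"tz":-0.15,"rx":0,"ry":0,"rz":0.05,"jaw":0},
  {"tx":0.05,"ty":-0.125,"tz":-0.15,"rx":0,"ry":0,"rz":0.07,"jaw":0},
  {"tx":0.067,"ty":-0.167,"tz":-0.15,"rx":0,"ry":0,"rz":0.09,"jaw":0},
  {"tx":0.083,"ty":-0.207,"tz":-0.15,"rx":0,"ry":0,"rz":0.105,"jaw":0},
  {"tx":0.098,"ty":-0.245,"tz":-0.15,"rx":0,"ry":0,"rz":0.116,"jaw":0},
  {"tx":0.107,"ty":-0.266,"tz":-0.15,"rx":0,"ry":0,"rz":0.116,"jaw":0},
  {"tx":0.109,"ty":-0.2725,"tz":-0.15,"rx":0,"ry":0,"rz":0.116,"jaw":0},
])

```text
time: 13.65
position: [0.6108, -0.0728, 0.1798]
tool_rot: [-3.132, 0.242, 0.0]
ft_force: [-0.4, 0.2, -0.0]
grip_width: 0.134
```

Emit:
carry_out([
  {"tx":0,"ty":0,"tz":0.01,"rx":0,"ry":0,"rz":0,"jaw":0},
  {"tx":0,"ty":0,"tz":0.03,"rx":0,"ry":0,"rz":0,"jaw":0},
  {"tx":0,"ty":0,"tz":0.045,"rx":0,"ry":0,"rz":0,"jaw":0},
  {"tx":0,"ty":0,"tz":0.05,"rx":0,"ry":0,"rz":0,"jaw":0},
  {"tx":0,"ty":0,"tz":0.05,"rx":0,"ry":0,"rz":0,"jaw":0},
  {"tx":0,"ty":0,"tz":0.05,"rx":0,"ry":0,"rz":0,"jaw":0},
])

```text
time: 14.4
position: [0.6111, -0.0746, 0.1301]
tool_rot: [3.132, -0.247, 0.002]
ft_force: [-0.5, 0.7, -0.9]
grip_width: 0.135
```

```bash
python3 - <<'E'
from h import *
s=ctrl.get_state();R=Ro.from_rotvec(s["tool_rot"]).as_matrix();p=s["position"];print(p,s["ft_force"],s["torque"],s["grip_width"],yaw(R),s["joint_positions"],R.round(3))
sd=get_image("side");t=get_image("top")
cv2.imwrite("pics/s8.png",sd[:,:,::-1]);cv2.imwrite("pics/t8.png",t[:,:,::-1])
crop(cv2.convertScaleAbs(sd,alpha=1.8),"pics/s8z.png",250,170,80,80,8)
crop(cv2.convertScaleAbs(t,alpha=1.8),"pics/t8z.png",335,175,80,80,8)
E
```

```text
[ 0.61107016 -0.07464476  0.13014987] [-0.46365889  0.74092297 -0.85003342] [0.07410913 0.03742913 0.03504007] 0.1345122926277669 -9.004885613514231 [ 0.5025312   0.35270056 -0.51905285  1.64218527  0.18548623  1.19489974
 -1.78615493] [[ 0.988 -0.157  0.001]
 [-0.157 -0.988 -0.   ]
 [ 0.001  0.    -1.   ]]
```

View pics/s8z.png

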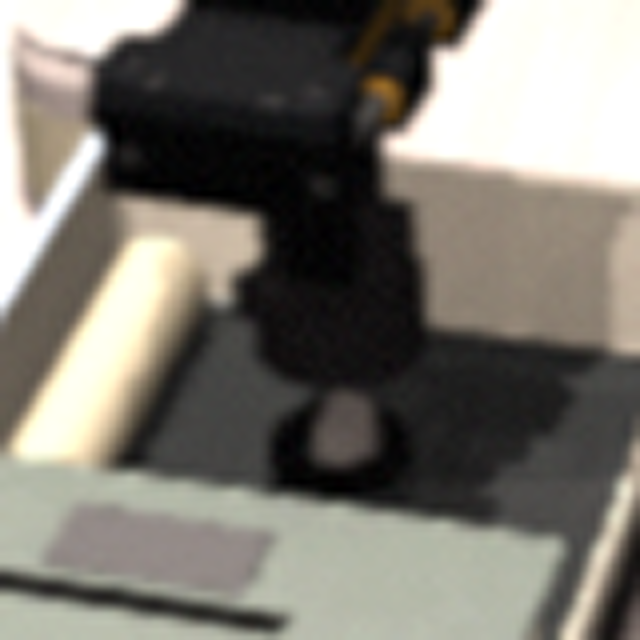

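View pics/t8z.png

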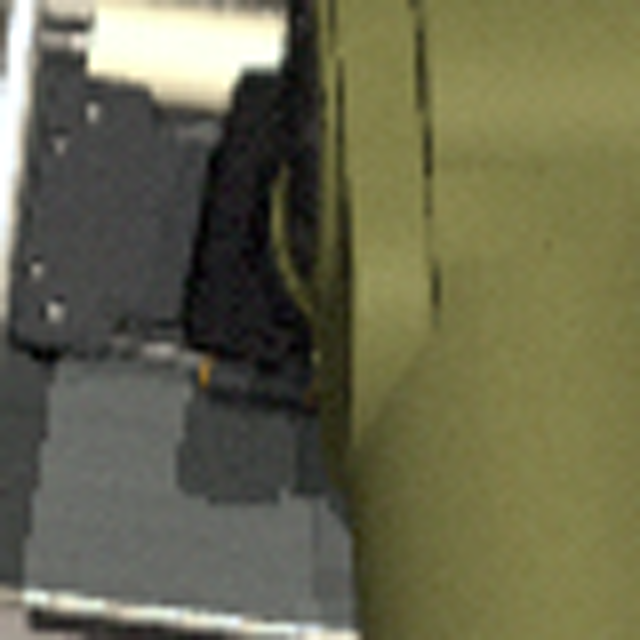

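```bash
python3 - <<'E'
from h import *
for z in(.05,.064,.07,.1,.112,.125):
    q=proj("side",(.611,-.0745,z)); print(z,(q-[250,170]+.5)*8-.5)
g=cv2.convertScaleAbs(cv2.cvtColor(cv2.imread("pics/s8.png"),cv2.COLOR_BGR2GRAY),alpha=1.8)[170:250,250:330]
G=cv2.resize(g,None,fx=8,fy=8,interpolation=cv2.INTER_CUBIC)
for v in (310,330,345,360,440,450,460,470): print(v,np.where(G[v]<48)[0][[0,-1]] , G[v,230:460:15])
E
```

```text
0.05 [342.1602736 471.7493808]
0.064 [340.55864865 435.73539219]
0.07 [339.86624147 420.16598921]
0.1 [336.34904287 341.07859096]
0.112 [334.91587103 308.85242298]
0.125 [333.34589642 273.550121  ]
310 [236 420] [ 66  23  18  15  16  15  13  16  19  16  17  14  15  77 132 131]
330 [192 427] [71 67 28 14 15 20 16 17 19 16 17 16 13 37 69 85]
345 [185 514] [73 69 32 14 15 17 20 18 16 17 15 15 13 21 32 33]
360 [175 595] [70 69 41 14 15 18 19 15 19 15 17 17 17 33 39 34]
440 [132 529] [68 68 66 21  5 17 79 90 86 77 32  4 20 33 33 30]
450 [127 526] [67 68 67 18  5 23 79 90 88 72 27  5 18 33 27 32]
460 [122 516] [67 70 64 16  9 13 55 75 64 35 12  7 15 32 29 28]
470 [269 496] [66 68 65 29  4  5 18 25 22  8  5 10 22 31 29 27]
```

In the side view the knob skirt centre is at crop u≈340 and the collar centre at u≈342, against 336 and 340.6 predicted. That puts the knob about 1 mm towards −x in the grip and the shaft at x≈0.6106. Now I'll lower it with a small +x correction.

Emit:
carry_out([
  {"tx":0.001,"ty":0,"tz":0.008,"rx":0,"ry":0,"rz":0,"jaw":0},
  {"tx":0.001,"ty":0,"tz":0.016,"rx":0,"ry":0,"rz":0,"jaw":0},
  {"tx":0.001,"ty":0,"tz":0.021,"rx":0,"ry":0,"rz":0,"jaw":0},
  {"tx":0.001,"ty":0,"tz":0.024,"rx":0,"ry":0,"rz":0,"jaw":0},
  {"tx":0.001,"ty":0,"tz":0.027,"rx":0,"ry":0,"rz":0,"jaw":0},
  {"tx":0.001,"ty":0,"tz":0.029,"rx":0,"ry":0,"rz":0,"jaw":0},
  {"tx":0.001,"ty":0,"tz":0.031,"rx":0,"ry":0,"rz":0,"jaw":0},
  {"tx":0.001,"ty":0,"tz":0.031,"rx":0,"ry":0,"rz":0,"jaw":0},
  {"tx":0.001,"ty":0,"tz":0.031,"rx":0,"ry":0,"rz":0,"jaw":0},
], grip_force=40)

```text
time: 15.62
position: [0.6119, -0.0744, 0.0986]
tool_rot: [-3.131, 0.246, -0.001]
ft_force: [1.6, 1.6, -1.6]
grip_width: 0.134
```

```bash
python3 - <<'E'
from h import *
s=ctrl.get_state();R=Ro.from_rotvec(s["tool_rot"]).as_matrix();p=s["position"];print(p,s["ft_force"],s["torque"],s["grip_width"],yaw(R))
E
```

```text
[ 0.61194465 -0.07437914  0.09857313] [ 1.58681735  1.60871233 -1.5889175 ] [ 0.47034701 -0.45357679 -0.02225598] 0.13438730676197905 -8.990007970741056
```

TCP z is 0.0986 with almost no vertical force, so the knob underside is about 7 mm below the shaft tip. It has entered. Now I'll press.

Emit:
carry_out([
  {"tx":0,"ty":0,"tz":0.003,"rx":0,"ry":0,"rz":0,"jaw":0},
  {"tx":0,"ty":0,"tz":0.006,"rx":0,"ry":0,"rz":0,"jaw":0},
  {"tx":0,"ty":0,"tz":0.009,"rx":0,"ry":0,"rz":0,"jaw":0},
  {"tx":0,"ty":0,"tz":0.012,"rx":0,"ry":0,"rz":0,"jaw":0},
  {"tx":0,"ty":0,"tz":0.014,"rx":0,"ry":0,"rz":0,"jaw":0},
  {"tx":0,"ty":0,"tz":0.014,"rx":0,"ry":0,"rz":0,"jaw":0},
  {"tx":0,"ty":0,"tz":0.014,"rx":0,"ry":0,"rz":0,"jaw":0},
], grip_force=50)

```text
time: 16.5
position: [0.6122, -0.0744, 0.0863]
tool_rot: [3.132, -0.246, 0.002]
ft_force: [-1.8, 2.9, 9.1]
grip_width: 0.133
```

```bash
python3 - <<'E'
from h import *
s=ctrl.get_state();R=Ro.from_rotvec(s["tool_rot"]).as_matrix();p=s["position"];print(p,s["ft_force"],s["torque"],s["grip_width"],yaw(R))
sd=get_image("side");crop(cv2.convertScaleAbs(sd,alpha=1.8),"pics/s9z.png",250,170,80,80,8)
E
```

```text
[ 0.61217219 -0.07435395  0.08627226] [-1.8220768   2.8867933   9.13917024] [ 0.63360425  0.42512599 -0.04001667] 0.1329110342408327 -8.990568209222715
```

View pics/s9z.png

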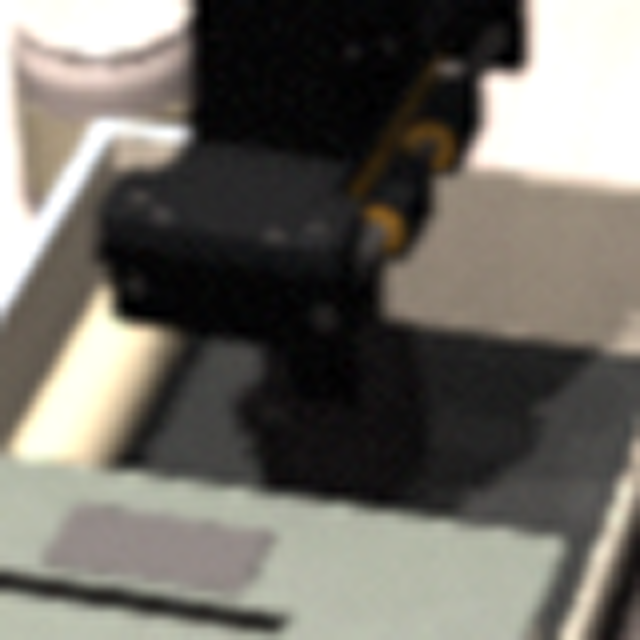

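At z 0.0863 with 9 N, it's close to the stop. I'll push until the force rises and z stalls.

Emit:
carry_out([
  {"tx":0,"ty":0,"tz":0.002,"rx":0,"ry":0,"rz":0,"jaw":0},
  {"tx":0,"ty":0,"tz":0.004,"rx":0,"ry":0,"rz":0,"jaw":0},
  {"tx":0,"ty":0,"tz":0.005,"rx":0,"ry":0,"rz":0,"jaw":0},
  {"tx":0,"ty":0,"tz":0.005,"rx":0,"ry":0,"rz":0,"jaw":0},
  {"tx":0,"ty":0,"tz":0.005,"rx":0,"ry":0,"rz":0,"jaw":0},
])

```text
time: 17.18
position: [0.6125, -0.0744, 0.0859]
tool_rot: [3.13, -0.246, 0.003]
ft_force: [-11.0, 3.2, 32.1]
grip_width: 0.134
```

It stalls at z 0.0859 with 32 N, so the collar is at its stop (predicted 0.086). I'll ease off a little and relieve the side load, then check the hold.

Emit:
carry_out([
  {"tx":-0.001,"ty":0,"tz":-0.001,"rx":0,"ry":0,"rz":0,"jaw":0},
  {"tx":-0.001,"ty":0,"tz":-0.001,"rx":0,"ry":0,"rz":0,"jaw":0},
  {"tx":-0.001,"ty":0,"tz":-0.001,"rx":0,"ry":0,"rz":0,"jaw":0},
  {"tx":-0.001,"ty":0,"tz":-0.001,"rx":0,"ry":0,"rz":0,"jaw":0},
  {"tx":-0.001,"ty":0,"tz":-0.001,"rx":0,"ry":0,"rz":0,"jaw":0},
  {"tx":-0.001,"ty":0,"tz":-0.001,"rx":0,"ry":0,"rz":0,"jaw":0},
])

```text
time: 17.92
position: [0.6123, -0.0744, 0.0859]
tool_rot: [3.131, -0.246, 0.006]
ft_force: [-6.9, 2.5, 26.1]
grip_width: 0.132
```

```bash
python3 - <<'E'
from h import *
for i in range(3):
    sd=get_image("side");s=ctrl.get_state();print(s["time"],s["position"],s["ft_force"],s["torque"],s["grip_width"],abs(s["qd"]).max())
R=Ro.from_rotvec(s["tool_rot"]).as_matrix();print(yaw(R),s["joint_positions"])
t=get_image("top");cv2.imwrite("pics/t10.png",t[:,:,::-1]);cv2.imwrite("pics/s10.png",sd[:,:,::-1])
crop(cv2.convertScaleAbs(sd,alpha=3),"pics/s10z.png",250,170,80,80,8)
E
```

```text
17.975 [ 0.61231766 -0.07436552  0.08596132] [-6.01010217  1.86394168 26.15141571] [0.65182268 1.70348521 0.03797243] 0.13445155484171575 0.0016631976841845052
18.025 [ 0.61230401 -0.07437467  0.08593439] [-6.93318109  1.74387468 25.43371929] [0.60226629 1.72429767 0.03173262] 0.13447175693915364 0.002447878927082075
18.075 [ 0.61231254 -0.07436391  0.08595731] [-7.18911898  2.43480704 25.94823479] [0.63649189 1.74095822 0.0162677 ] 0.13657376241975552 0.0011938834163566147
-8.998539407745763 [ 0.49200004  0.39463301 -0.50971239  1.68425969  0.21246787  1.11375958
 -1.80639689]
```

View pics/s10z.png

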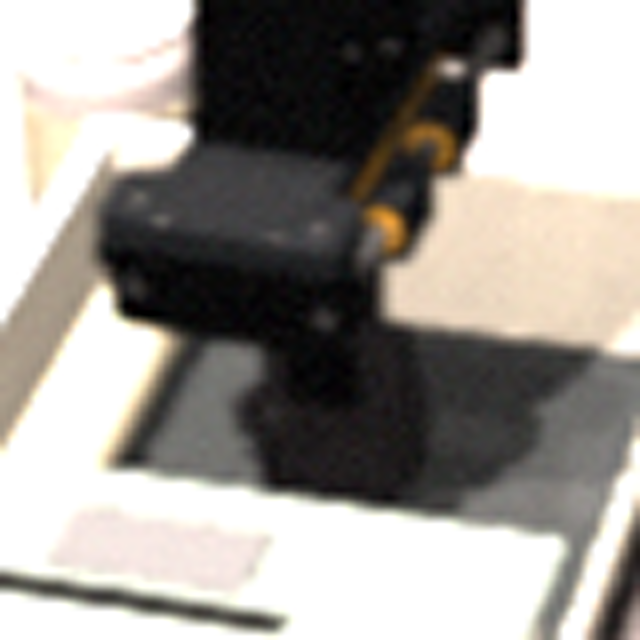

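View pics/t10.png

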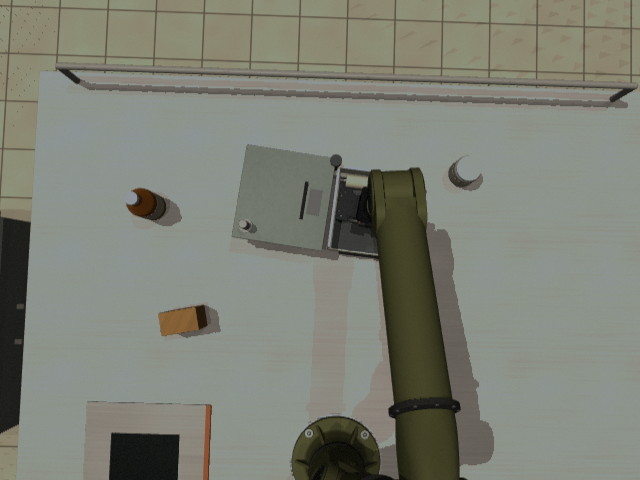

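The final checks agree, so I'm handing in. The knob moved down together with the gripper: its nub went from crop v≈285 to v≈410. The door is open with its handle at (244,225), and the tin, bottle and carton are at the same pixels as at the start.

```bash
python3 - <<'E'
from bench import ctrl
print(ctrl.close_job()); s=ctrl.get_state(); print(s["time"],s["position"],s["ft_force"],s["grip_width"])
E
```

```text
the job is handed in; nothing more can be done
None
the job is handed in; nothing more can be done
```

The door is open and the knob is on the shaft, pressed fully down and still gripped. I handed the job in at about 18 s, and no verdict is reported back.

- **Door:** I swung it by its handle post through about 86°. It looked roughly 6° ajar at the start, so it should now be close to its 1.6 rad stop. The last top view shows it still open beside the printer.
- **Knob:** I gripped it by the bar (11.8 mm measured, 12 mm given), turned it to a heading of −9° to match the shaft's flat, and it slid on with almost no force.
- **Pressed state:** The tool stalled at z = 0.0859 m, where 0.086 m was predicted for fully down. At hand-in it was pushing about 26 N, more than the 11 N the spring needs, and the grip was holding.
- **Shopping:** The tin, bottle and carton sit at the same pixels as in the first picture.

**Checks that disagreed or could not be made:**
- My readings of the flat's heading ranged from about −6° to −12°.
- The two cameras differed by about 2 mm in x. I followed the side view, which matched the robot's own position.
- Late in the door swing the post slipped towards the edge of the fingers, with the grip reading 17 mm instead of 20 mm.
- About 7 N of sideways load on the shaft remained at the end.
- The arm hides the knob from above, so the final seating rests on height, force and the side view.

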